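# Park the pencil case behind its spring catch

### The job

Park the wooden pencil case in the far half of its desk dock: with a fingertip press the long steel catch strip down where it lies bare behind the case and, keeping it down, push the case along the channel over the square nose of the catch, then on until the whole case is past the nose and the catch has sprung fully up behind it. The case is only pushed, never lifted or tipped, and the bowl, cup, clip and eraser stay where they are. Finish with the hand clear of everything.

Things in the scene. Friction and masses are not known exactly. Their poses are not given: they have to be found in the camera images.
- dock: Pale wooden channel fixed to the desk, 450 mm long (local y -270 to +180), 84 mm wide (x). Origin on the desk surface, on the middle line, under the front (+y) face of the catch nose. Local +y is along the channel, the way the case must be pushed; z up. Side walls 42 mm high, inner faces 35 mm from the middle. The -y end is open.
- dock_runners (a point): Point on the dock's middle line at the height of the runners' tops (30 mm above the desk), above the dock's origin. Two runners, 23 to 35 mm either side of the middle, carry the case; the slot between them, 46 mm wide, is open and holds the catch strip.
- dock_stop (a point): Centre of the face of the stop block (50 mm high) that closes the dock's far end, at local y = +168, 30 mm above the desk. A parked case has 8 mm of room between nose and stop.
- catch (a joint): How far the steel spring catch is pressed, m: 0 up, 0.014 fully down (solid stop). Strip and nose are one piece that moves straight down wherever it is pressed. The nose is level with the runners at 0.009; press deeper for the case to pass. Light spring, 0.6 N up to 1.8 N; rises by itself when let go. A case standing over the nose keeps it down at 0.009 by its weight.
- catch_strip (a point): Point on the top face of the catch's flat strip, at local y = -240 of the dock, always bare at the start. The strip is 40 mm wide and runs in the slot from local y = -265 to -12; its top is 26 mm above the desk when up, 12 mm when fully down. Moves with the catch.
- catch_nose (a point): Centre of the top of the catch's square nose: 40 mm wide, local y -12 to 0, top 39 mm above the desk when up, 9 mm proud of the runners, and it blocks the case. It stands 13 mm above the strip, so a fingertip down on the strip cannot travel past it: for the last stretch of pushing, raise the tip above the runners. Moves with the catch.
- case: Closed brown wooden pencil case, loose, about 0.55 kg, a plain box 66 mm wide (x), 160 mm long (y), 32 mm high, lying on the runners, its length along the channel. Origin at the centre of its underside, axes as the dock's. It starts on the -y side of the nose, its front end 8 to 30 mm short of it, with over 60 mm of bare strip behind. Parked, its rear end is just past local y = 0.
- bowl: Grey bowl with erasers, 110 mm across, 45 mm high, on the desk beyond the dock. Origin at the centre of its underside. Leave alone.
- cup: Stainless steel cup, 72 mm across, 85 mm high, on the desk beyond the dock. Origin at the centre of its underside. Leave alone.
- clip: Yellow plastic clipboard clip, 55 x 32 mm, 18 mm high, on the desk on the robot's side of the dock. Origin at the centre of its underside. Leave alone.
- eraser: Loose rubber eraser, 45 x 20 mm, 12 mm high, on the desk on the robot's side of the dock. Origin at the centre of its underside. Leave alone.
There are look-alikes about, which are no part of the job. Of the things shaped like the case, the brown one is meant.

How it is judged:
By the outcome, as a careful person would: the job done as asked, in the order asked, and still so for the second after the job is handed in, with the robot touching nothing.
It also fails if it takes over 42 s, if anything falls off the work surface, if the arm or the gripper's body presses on something with over 40 N, if the wrist force passes 120 N, or if a joint passes its speed limit or range.

### The arm

A 6-joint arm with a two-finger parallel gripper is mounted at the origin on the work surface. World frame = base frame: x ahead of the robot, y to its left, z up, the work surface at z = 0. Lengths are in m, angles in rad, forces in N, time in s.
With the tool pointing down it reaches from about 0.4 to 0.825 m from the base axis. Payload 7 kg.
Tool frame: the origin (TCP) lies midway between the tips of the shut fingers; the grasp point (between the pads) lies 19 mm behind it (arm.hold_point_z is the distance from the TCP to the grasp point, in m); z points along the fingers, x is the direction in which the jaws open and shut, and the axes are right-handed (so a half turn about z gives the same grasp; the last joint's range is limited). The gripper opens to 88 mm and grips with 3 to 60 N. Pads are 19 mm wide; open, the fingers measure 130 mm over their backs; the gripper's body (78 mm by 193 mm) begins 47 mm behind the grasp point.
Start: joints at [-0.864, 0.359, 0.012, 0, -1.224, -0.288], TCP at [0.274, -0.617, 0.227] pointing down, gripper open.
Joint ranges: [-3.07, 3.07], [-1.43, 2.12], [-1.02, 1.25], [-3.03, 1.67], [-3.05, -0], [-3.03, 3.03]. Speed limits (rad/s): [2.39, 2.39, 3.01, 3.14, 3.14, 3.14].

### API

Orientations are given as [roll, pitch, yaw] about the fixed x, y, z axes, in that order (R = Rz(yaw) Ry(pitch) Rx(roll)).
In Python, from station import readout, viewer, job, arm gives the robot as it stands.
- The arm moves only by the tool apply_moves, never from a script. Its argument "deltas" is text: rows parted by semicolons, each of 4 numbers parted by spaces: the shift along the tool's x, y, z in cm, then the turn about the tool's z in rad. A call has 1 to 10 rows; each row shifts and turns the commanded pose from where the row before left it, along the tool's axes as they then stand; what a row does not reach is not made up. A row lasts 1/8 s, in which the tool goes at most 62.5 mm and 10.7 degrees, less where a joint would pass 70% of its speed; a pose out of reach is approached as far as the arm can. A call is refused whole if a number of a shift passes 6.25 or a number of a turn 0.188, either way. A call with a gripper value outside its range is refused whole. "gripper" is the closure, from -1 (fully open) to 1 (shut), so that 0 is half open, set as the call begins (left out, the last holds). The fingers move at their own pace and stop on an object; "squeeze" is the grip in N (left out, the last holds). Time passes only in rows, so rows that do not move let the fingers close. It gives the time, the measured TCP pose, the force and the opening at its end, in the units of the state.
- readout.get_state(): the state, without advancing time (a new reading comes with each control period).
- viewer.grab_frame(name): name is "scene" or "top" or "wrist"; returns a dict with "image" (480x640x3 uint8, red, green, blue), "camera_matrix" (3x3 intrinsics, pixels), "cam_to_world" (4x4, takes a point from camera to world coordinates). Camera axes: x right, y up, looking along -z (the intrinsics and any distortion apply to the point x, -y, -z); pixel columns grow to the right and rows downward; lengths in m; the calibration is good to about 2 mm. A picture is of the moment at which its call begins. There is no depth.
- job.job_done(): hands the job in, once; it reports no verdict.
Trained networks look in the newest picture that a camera, given by its name, has taken for a name from the list of things; names that differ only in an ending like _2 or _b are one class to them, and where a whole thing is asked for, a point or a joint stands for the part that bears it (a point fixed in the world has none). Each returns a list of dicts, best first, with "conf" (0 to 1); they miss things now and then, are a little off and sometimes report something else, mostly with a low value. They report only what shows in the picture. A call takes as long as a camera call. They do not tell look-alikes from the thing itself.
- viewer.silhouettes(camera, query): "region" (480x640 bool, what is visible of it) and "extent" ([left, top, width, height] in pixels, round what is visible of it).
The state is a dict: "t": time; "q": joint angles; "qd": joint speeds; "joint_efforts": joint torques, N m; "eef_pos": TCP position; "ee_rot": TCP orientation; "force": force on the tool from outside, world axes, zero at the start; "moment": the same for the moment, N m; "width": finger opening in m.
Only numpy, scipy, OpenCV 4.12 (cv2) and the standard library are available. Lean on these libraries where they do the work, as an engineer would, in place of code of your own. Each camera call takes 0.05 s, during which the arm holds its last target.

## Working session

There is one attempt and no reset: what is moved stays moved. The work goes in short steps, Python scripts to look and compute and a tool call to move; the robot and the scene stay as the last step left them, time stands still between calls to the robot, and variables do not carry over. Pictures are saved under pics/ and viewed, and the job is handed in when it is done.

Besides the shell and the picture viewer there is one more tool, called as name(argument=value, ...) on one line, values as JSON. apply_moves: Moves the arm, as the interface text tells. Its arguments: {"type":"object","properties":{"deltas":{"type":"string"},"gripper":{"type":"number"},"squeeze":{"type":"number"}},"required":["deltas"]}

```bash
ls; mkdir -p pics
python3 - <<'E'
from station import readout, viewer, job, arm
import cv2,numpy as np
for n in ("scene","top"):
    f=viewer.grab_frame(n); cv2.imwrite(f"pics/{n}0.png",f["image"][:,:,::-1]); print(n,f["camera_matrix"].tolist(),np.round(f["cam_to_world"],4).tolist())
    for q in ("dock","case","catch","bowl","cup","clip","eraser"):
        print(q,[(round(d["conf"],2),d["extent"]) for d in viewer.silhouettes(n,q)])
print(readout.get_state())
print([a for a in dir(arm) if a[0]!='_'])
E
```

```text
pics
scene [[601.9909938750859, 0.0, 330.5392675885027], [0.0, 601.9909938750859, 238.51712520255975], [0.0, 0.0, 1.0]] [[-0.8117, -0.4655, 0.3528, 0.9554], [0.5841, -0.6475, 0.4895, 0.5604], [0.0006, 0.6034, 0.7974, 1.0009], [0.0, 0.0, 0.0, 1.0]]
dock [(0.71, [248.7, 188.4, 201.9, 158.6])]
case [(0.96, [201.0, 138.5, 73.6, 52.7]), (0.95, [457.6, 267.7, 94.5, 49.1]), (0.63, [276.3, 204.0, 83.8, 68.4]), (0.62, [154.3, 216.2, 78.9, 75.1])]
catch [(0.81, [253.9, 201.8, 112.9, 78.4])]
bowl [(0.63, [333.4, 321.2, 61.6, 59.2])]
cup [(0.68, [271.5, 262.4, 37.1, 54.7])]
clip [(0.72, [403.9, 249.0, 28.4, 27.3])]
eraser [(0.46, [369.7, 227.4, 21.8, 11.5]), (0.33, [254.6, 201.1, 112.3, 78.3])]
top [[481.77536340132906, 0.0, 321.24067942330527], [0.0, 481.77536340132906, 240.89076058367522], [0.0, 0.0, 1.0]] [[0.0187, 0.9859, -0.166, 0.3933], [-0.9996, 0.0221, 0.0185, -0.0193], [0.0219, 0.1656, 0.9859, 0.8882], [0.0, 0.0, 0.0, 1.0]]
dock [(0.62, [161.5, 193.7, 259.1, 98.2])]
case [(0.93, [280.0, 200.8, 97.0, 55.6]), (0.79, [370.6, 82.8, 57.7, 88.5]), (0.73, [366.8, 314.6, 80.1, 100.5]), (0.68, [
[... 310 characters left out ...]
7])]
{'t': 0.8, 'q': array([-8.63902419e-01,  3.58569603e-01,  1.18802593e-02, -2.21655797e-05,
       -1.22409268e+00, -2.88096091e-01]), 'qd': array([ 3.25157870e-04, -1.42456357e-03,  3.86630825e-05,  9.66063261e-04,
       -2.31553048e-03,  6.94604706e-04]), 'joint_efforts': array([-1.21247367e-04, -5.82289052e+01,  2.93287915e+01,  7.00209126e+00,
        1.26943775e-02, -2.92468803e-05]), 'eef_pos': array([ 0.27446824, -0.61664115,  0.22656831]), 'ee_rot': array([3.14156860e+00, 7.79479075e-06, 1.98958661e+00]), 'force': array([-0.41648175, -0.37313673, -0.0470827 ]), 'moment': array([ 0.0722938 , -0.04019099, -0.00102897]), 'width': 0.08780277019401922}
['Unreachable', 'hold_point_z']
```

View pics/scene0.png

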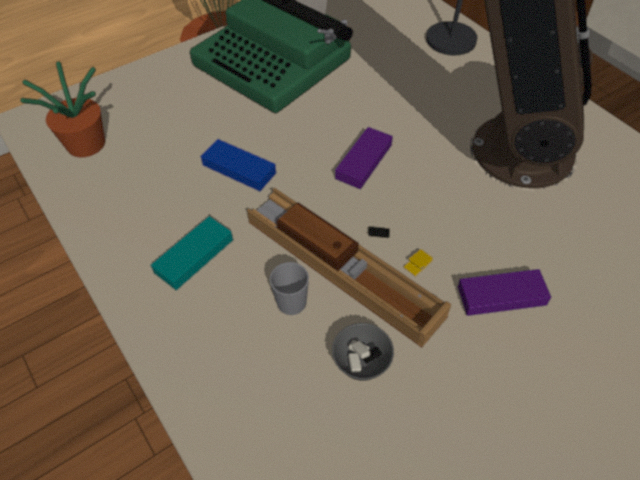

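View pics/top0.png

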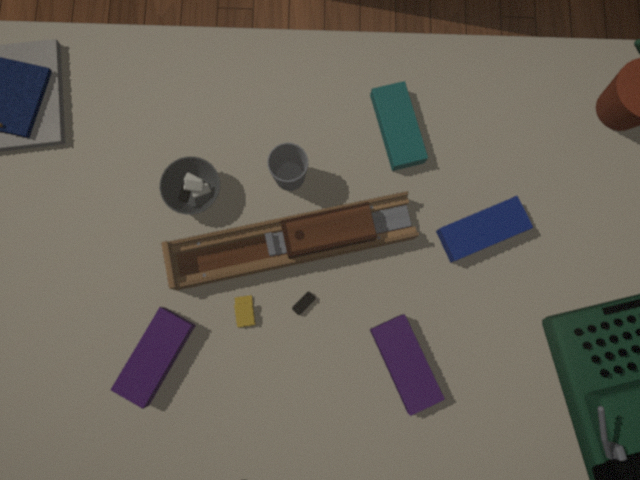

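Run:
```python
import cv2
t=cv2.imread("pics/top0.png")[180:300,150:430]
cv2.imwrite("pics/topc.png",cv2.resize(t[:, :140],None,fx=5.6,fy=4.9,interpolation=cv2.INTER_CUBIC)) if 0 else None
c=lambda im,x,y,w,h,s,n: cv2.imwrite(n,cv2.resize(im[y:y+h,x:x+w],None,fx=s,fy=s,interpolation=cv2.INTER_CUBIC))
T=cv2.imread("pics/top0.png");S=cv2.imread("pics/scene0.png")
c(T,155,185,135,110,5.5,"pics/tL.png");c(T,285,180,140,90,5.5,"pics/tR.png");c(S,240,180,215,170,3.5,"pics/sc.png")
```

```text
(no output)
```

View pics/tL.png

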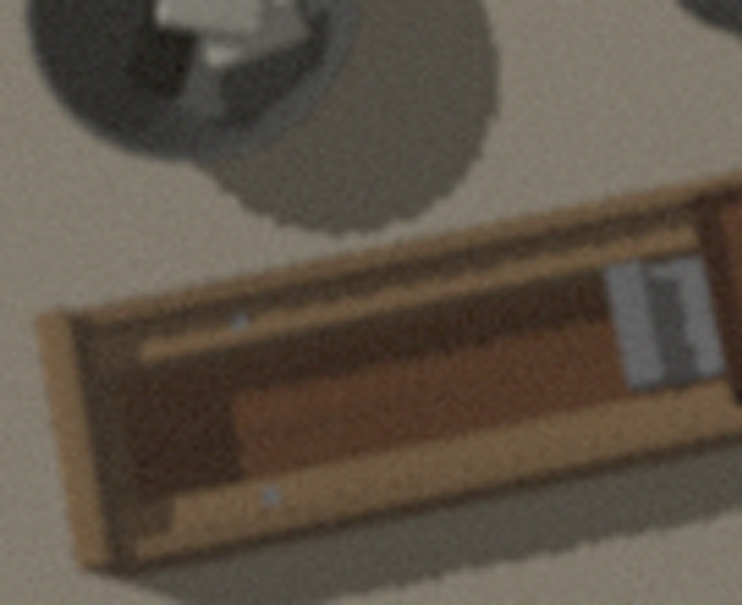

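View pics/tR.png

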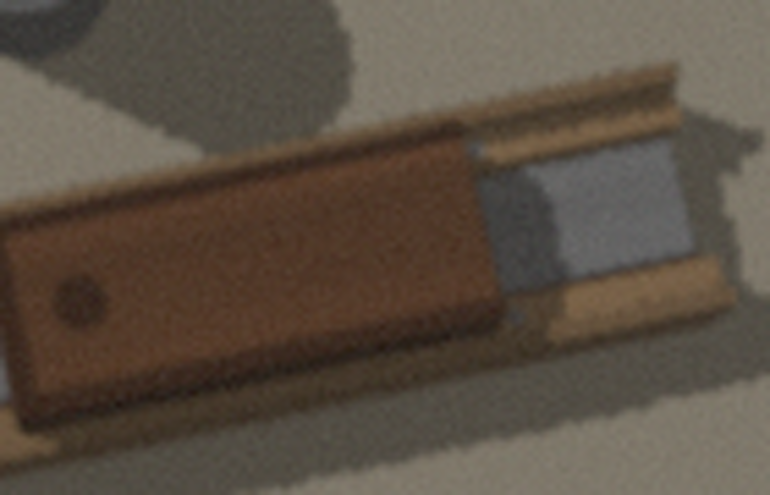

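View pics/sc.png

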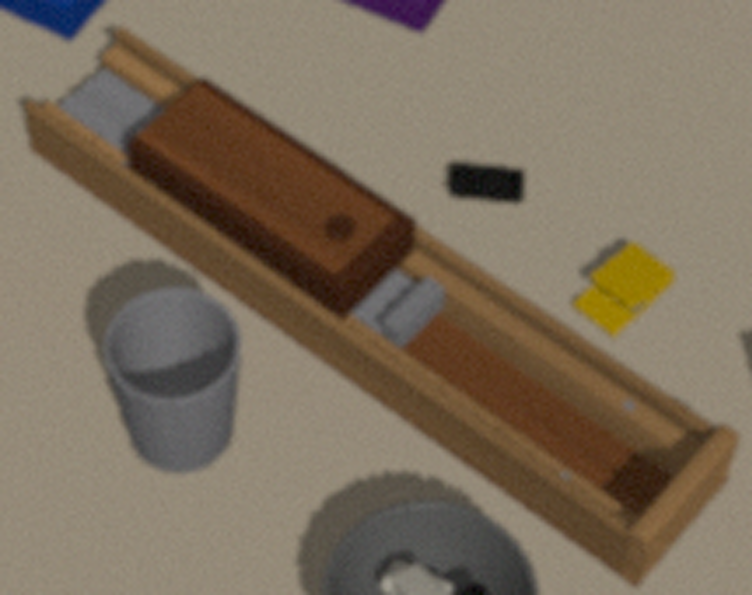

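```bash
cat > h.py <<'E'
import numpy as np
from scipy.optimize import least_squares
KT=np.array([[481.775,0,321.24],[0,481.775,240.89],[0,0,1]]);KS=np.array([[601.99,0,330.54],[0,601.99,238.517],[0,0,1]])
MT=np.array([[0.0187,0.9859,-0.166,0.3933],[-0.9996,0.0221,0.0185,-0.0193],[0.0219,0.1656,0.9859,0.8882],[0,0,0,1]])
MS=np.array([[-0.8117,-0.4655,0.3528,0.9554],[0.5841,-0.6475,0.4895,0.5604],[0.0006,0.6034,0.7974,1.0009],[0,0,0,1]])
def proj(K,M,P):
    c=(np.asarray(P)-M[:3,3])@M[:3,:3]; d=np.c_[c[:,0],-c[:,1],-c[:,2]]; u=d@K.T; return u[:,:2]/u[:,2:]
def w(p,L):
    L=np.asarray(L,float)/1000; c,s=np.cos(p[2]),np.sin(p[2])
    return np.c_[p[0]+c*L[:,0]-s*L[:,1],p[1]+s*L[:,0]+c*L[:,1],L[:,2]]
E
python3 - <<'E'
from h import *
A=[((40,312),(42,180,50)),((85,568),(-42,180,50)),((605,265),(20,0,39)),((632,390),(-20,0,39))]
B=[((677,63),(42,-270,42)),((735,303),(-42,-270,42)),((675,140),(20,-265,26)),((695,250),(-20,-265,26))]
C=[((637,540),(42,180,50)),((735,437),(-42,180,50)),((25,102),(42,-270,42)),((113,30),(-42,-270,42))]
T=[((u/5.5+155,v/5.5+185),l) for (u,v),l in A]+[((u/5.5+285,v/5.5+180),l) for (u,v),l in B]
S=[((u/3.5+240,v/3.5+180),l) for (u,v),l in C]
tp=np.array([a for a,_ in T]);tl=[b for _,b in T];sp=np.array([a for a,_ in S]);sl=[b for _,b in S]
f=lambda p:np.r_[(proj(KT,MT,w(p,tl))-tp).ravel(),(proj(KS,MS,w(p,sl))-sp).ravel()]
r=least_squares(f,[0.45,0.05,0.1],loss='soft_l1');print(r.x);print(np.round(f(r.x).reshape(-1,2),1))
p=r.x
# case
C=[((460,138),(33,-80,62)),((503,300),(-33,-80,62)),((5,228),(33,80,62)),((27,400),(-33,80,62))]
cp=np.array([(u/5.5+285,v/5.5+180) for (u,v),_ in C]); cl=np.array([l for _,l in C],float)
D=[((203,80),(-33,-80,62)),((132,145),(33,-80,62)),((413,222),(-33,80,62)),((343,283),(33,80,62))]
dp=np.array([(u/3.5+240,v/3.5+180) for (u,v),_ in D]); dl=np.array([l for _,l in D],float)
g=lambda o:np.r_[(proj(KT,MT,w(p,cl+[o[0],o[1],0]))-cp).ravel(),(proj(KS,MS,w(p,dl+[o[0],o[1],0]))-dp).ravel()]
q=least_squares(g,[0,-100]);print("case local",q.x);print(np.round(g(q.x).reshape(-1,2),1))
print(w(p,[(0,-240,0),(0,-150,0),(0,168,0),(0,q.x[1]-80,0)]))
E
```

```text
[0.52798572 0.06042752 0.23429419]
[[-1.1 -0.2]
 [-1.4  0.2]
 [ 0.3  0.3]
 [-0.2 -0.7]
 [ 0.5 -0.5]
 [ 1.3  0.3]
 [-0.6 -0.3]
 [ 1.   0.5]
 [ 0.8  0.6]
 [-0.4 -1. ]
 [-2.2  0.6]
 [ 0.9 -1.7]]
case local [  -0.76826204 -111.77665512]
[[ 0.8 -3. ]
 [ 1.6  3.5]
 [-5.4 -0.8]
 [-1.7  4.5]
 [-0.9 -1.7]
 [-3.  -1.3]
 [-0.6 -1.4]
 [-2.6  2.3]]
[[ 0.58370329 -0.1730153   0.        ]
 [ 0.5628092  -0.08547424  0.        ]
 [ 0.48898343  0.2238375   0.        ]
 [ 0.57250792 -0.1261095   0.        ]]
```

Run:
```python
from h import *
import cv2
p=[0.52798572,0.06042752,0.23429419]
im=cv2.imread("pics/top0.png");s2=cv2.imread("pics/scene0.png")
def box(im,K,M,y,z0,z1,col,sc,ox,oy):
    L=[(sx*33,y+sy*80,z) for z in(z0,z1) for sx,sy in((-1,-1),(1,-1),(1,1),(-1,1))]
    q=((proj(K,M,w(p,L))-[ox,oy])*sc).astype(int)
    for z in(0,4):
        cv2.polylines(im,[q[z:z+4].reshape(-1,1,2)],True,col,1)
def dock(im,K,M,sc,ox,oy):
    for L in ([(-42,-270,42),(42,-270,42),(42,180,42),(-42,180,42)],[(-20,-265,26),(20,-265,26),(20,0,39),(-20,0,39)],[(-20,-12,39),(20,-12,39),(20,0,39),(-20,0,39)],[(-42,168,50),(42,168,50),(42,180,50),(-42,180,50)]):
        q=((proj(K,M,w(p,L))-[ox,oy])*sc).astype(int); cv2.polylines(im,[q.reshape(-1,1,2)],True,(0,255,0),1)
a=cv2.resize(im[180:300,155:425],None,fx=2.9,fy=2.9,interpolation=cv2.INTER_CUBIC)
box(a,KT,MT,-105,30,62,(255,255,0),2.9,155,180);dock(a,KT,MT,2.9,155,180)
b=cv2.resize(s2[180:350,240:455],None,fx=3.5,fy=3.5,interpolation=cv2.INTER_CUBIC)
box(b,KS,MS,-105,30,62,(255,255,0),3.5,240,180);dock(b,KS,MS,3.5,240,180)
cv2.imwrite("pics/oa.png",a);cv2.imwrite("pics/ob.png",b)
```

```text
(no output)
```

View pics/oa.png

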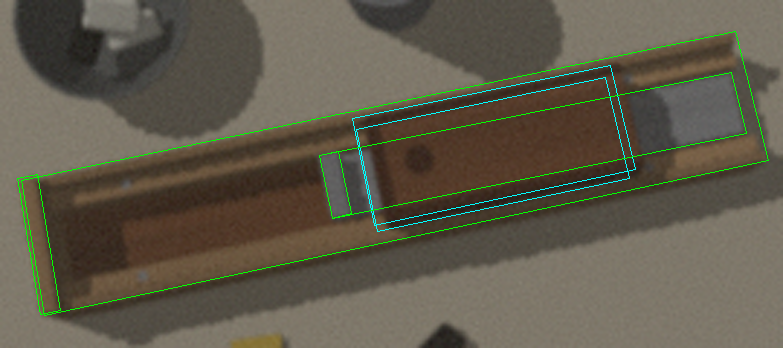

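View pics/ob.png

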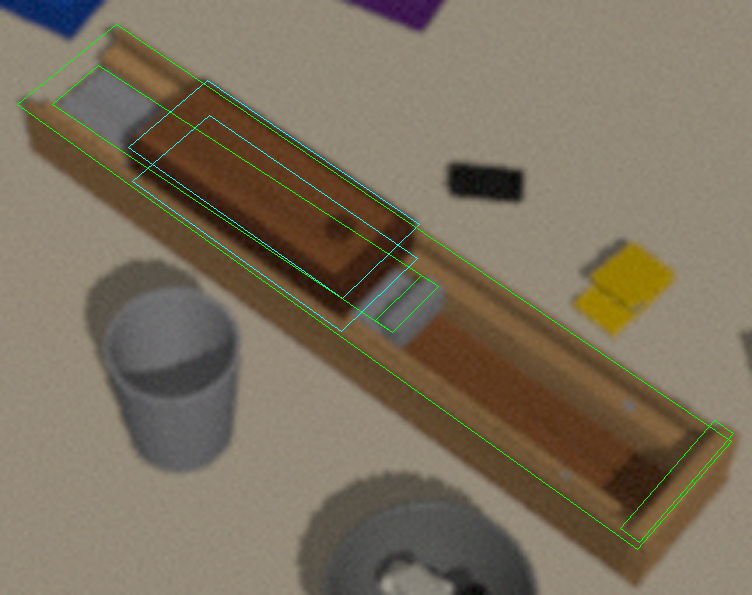

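Run:
```python
from h import *
p=[0.52798572,0.06042752,0.23429419]
def ray(K,M,u,z):
    d=np.linalg.solve(K,[u[0],u[1],1]); d=M[:3,:3]@np.array([d[0],-d[1],-d[2]]); o=M[:3,3]; return o+d*(z-o[2])/d[2]
def loc(P):
    c,s=np.cos(p[2]),np.sin(p[2]); d=P[:2]-p[:2]; return np.round(np.array([c*d[0]+s*d[1],-s*d[0]+c*d[1]])*1000,0)
for n,u,z in(("cup rim",(288,162),.085),("bowl rim",(190,183),.045),("eraser",(304,303),.012),("clip",(245,311),.018),("case rear",((460/2+500/2)/5.5+285,(138+300)/2/5.5+180),.062)):
    P=ray(KT,MT,u,z);print(n,P.round(3),loc(P))
from station import readout
s=readout.get_state();e=s["eef_pos"];yaw=s["ee_rot"][2];t=w(p,[(0,-240,45)])[0]
psi=p[2]+np.pi/2
d=t-e; ax=np.array([np.cos(psi),np.sin(psi)]);ay=np.array([np.sin(psi),-np.cos(psi)])
print(yaw,psi,"turn",yaw-psi,"then tool x,y,z cm",(d[:2]@ax*100,d[:2]@ay*100,-d[2]*100),t)
```

```text
cup rim [0.666 0.026 0.085] [126. -66.]
bowl rim [0.636 0.203 0.045] [138. 114.]
eraser [ 0.427 -0.007  0.012] [-114.  -42.]
clip [0.41  0.098 0.018] [-106.   64.]
case rear [ 0.572 -0.124  0.062] [  -0. -189.]
1.989586612114108 1.8050905167948965 turn 0.1844960953192114 then tool x,y,z cm (np.float64(35.97143635126934), np.float64(40.3776893988623), np.float64(18.156830960769827)) [ 0.58370328 -0.17301531  0.045     ]
```

apply_moves(deltas="0 0 0 0.092; 0 0 0 0.092; 3 3.4 0 0; 3 3.4 0 0; 3 3.4 0 0; 3 3.4 0 0; 3 3.4 0 0; 3 3.4 0 0; 3 3.4 0 0; 3 3.4 0 0", gripper=1, squeeze=20)

```text
t: 2.05
eef_pos: [0.484, -0.3187, 0.2268]
ee_rot: [3.141, 0.0, 1.806]
force: [0.6, -1.7, 0.8]
width: 0.0005
```

apply_moves(deltas="3 3.4 0 0; 3 3.4 0 0; 3 3.4 0 0; 3 3 0 0; 0 0 4 0; 0 0 4 0; 0 0 2 0; 0 0 0 0")

```text
t: 3.05
eef_pos: [0.5826, -0.1725, 0.125]
ee_rot: [-3.138, -0.001, 1.806]
force: [0.5, 0.5, 0.5]
width: 0.0006
```

```bash
cat > look.py <<'E'
import sys
from h import *
from station import readout, viewer
import cv2
p=[0.52798572,0.06042752,0.23429419]
s=readout.get_state();e=s["eef_pos"];c,n=np.cos(p[2]),np.sin(p[2]);d=e[:2]-p[:2]
print("t",s["t"],"local x,y,z mm",np.round([1000*(c*d[0]+n*d[1]),1000*(-n*d[0]+c*d[1]),1000*e[2]],1),"yawerr",s["ee_rot"][2]-p[2]-np.pi/2,"rot",s["ee_rot"],"F",s["force"].round(2),"w",s["width"])
tag=sys.argv[1]
boxes={"scene":(240,130,215,220,2.7),"top":(155,160,280,140,2.8),"wrist":(0,0,640,480,1.2)}
for k in sys.argv[2:]:
    x,y,ww,h,f=boxes[k]; im=viewer.grab_frame(k)["image"][:,:,::-1]
    cv2.imwrite(f"pics/{tag}_{k}.png",cv2.resize(im[y:y+h,x:x+ww],None,fx=f,fy=f,interpolation=cv2.INTER_CUBIC))
E
python3 look.py a scene top wrist
```

```text
t 3.05 local x,y,z mm [  -1.  -239.2  125. ] yawerr 0.0005164964065693667 rot [-3.13832296e+00 -8.50617060e-04  1.80560701e+00] F [0.54 0.53 0.46] w 0.0005992854117633722
```

View pics/a_scene.png

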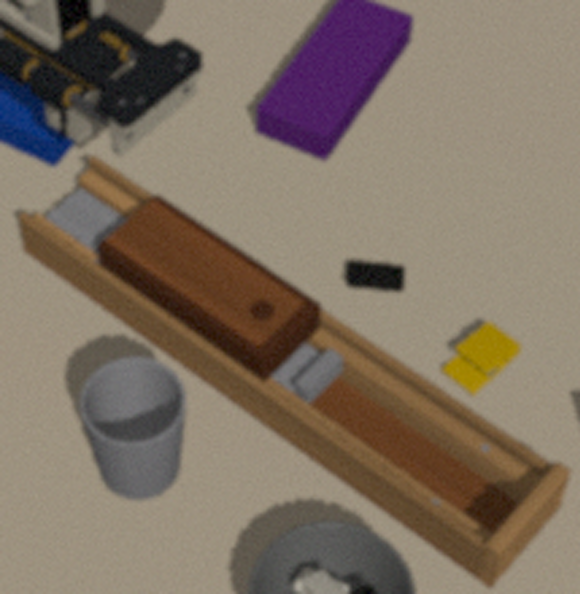

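View pics/a_top.png

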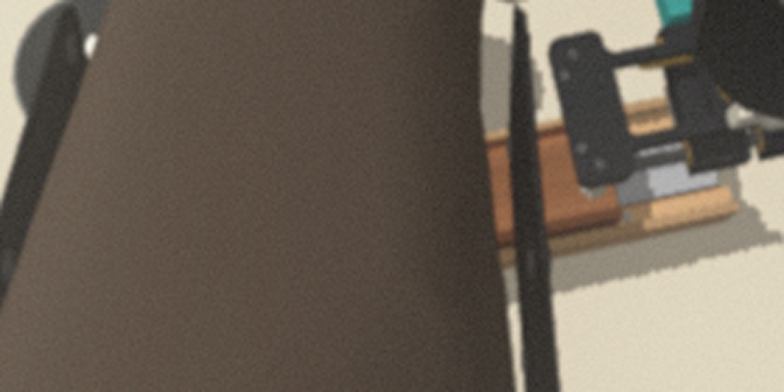

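View pics/a_wrist.png

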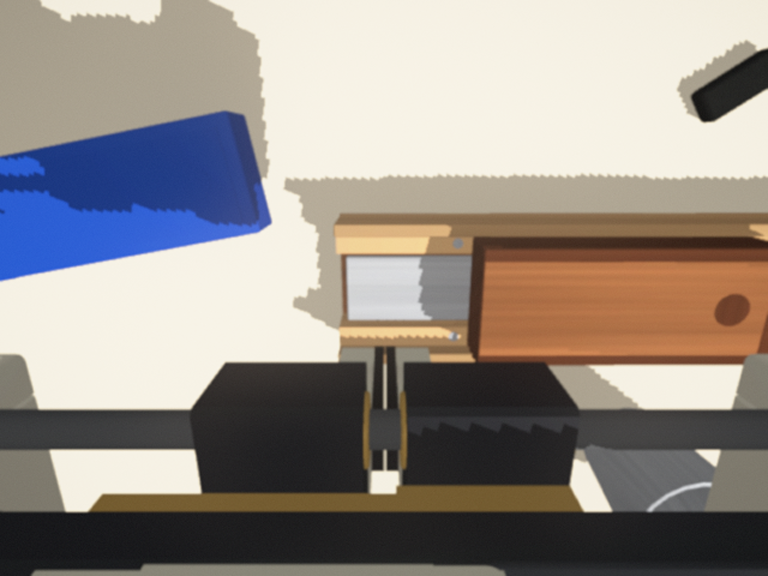

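Run:
```python
from h import *
from station import viewer
f=viewer.grab_frame("wrist");K=f["camera_matrix"];M=f["cam_to_world"]
p=[0.52798572,0.06042752,0.23429419]
def ray(u,z):
    d=np.linalg.solve(K,[u[0],u[1],1]); d=M[:3,:3]@np.array([d[0],-d[1],-d[2]]); o=M[:3,3]; return o+d*(z-o[2])/d[2]
def loc(P):
    c,s=np.cos(p[2]),np.sin(p[2]); d=P[:2]-p[:2]; return np.round(np.array([c*d[0]+s*d[1],-s*d[0]+c*d[1]])*1000,1)
for n,u,z in(("strip end -x",(346,255),.026),("strip end +x",(346,320),.026),("dock end outer top -x",(336,213),.042),("wall far -x",(760,214),.042),("case rear top -x",(482,248),.062),("case rear top +x",(482,357),.062),("case rear outer bottom?",(472,300),.03)):
    print(n,loc(ray((u[0]/1.2,u[1]/1.2),z)))
print(M[:3,3])
```

```text
strip end -x [ -20.3 -263.3]
strip end +x [  20.7 -264.3]
dock end outer top -x [ -47.2 -266.8]
wall far -x [-47.2 -38.9]
case rear top -x [ -32.6 -191.5]
case rear top +x [  28.  -187.3]
case rear outer bottom? [   6.1 -188.2]
[ 0.50443608 -0.19277817  0.28564823]
```

apply_moves(deltas="0 0.1 3 0; 0 0 3 0; 0 0 2.5 0; 0 0 1 0; 0 0 0.5 0; 0 0 0.5 0; 0 0 0.4 0; 0 0 0.2 0; 0 0 0 0; 0 0 0 0")

```text
t: 4.5
eef_pos: [0.5851, -0.1723, 0.0159]
ee_rot: [3.141, 0.0, 1.806]
force: [1.0, -0.8, 1.8]
width: 0.0004
```

```bash
python3 look.py b scene wrist
```

```text
t 4.5 local x,y,z mm [   1.5 -239.6   15.9] yawerr 0.0006115780112989633 rot [3.14071146e+00 2.82699598e-04 1.80570209e+00] F [ 0.96 -0.84  1.8 ] w 0.00039966364103639386
```

View pics/b_scene.png

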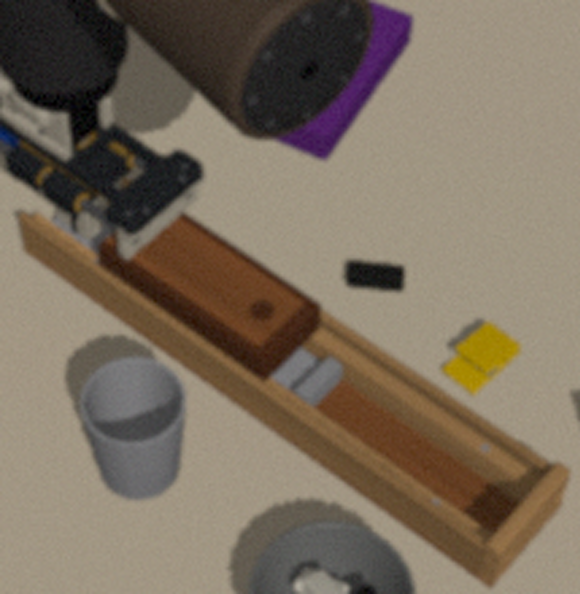

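View pics/b_wrist.png

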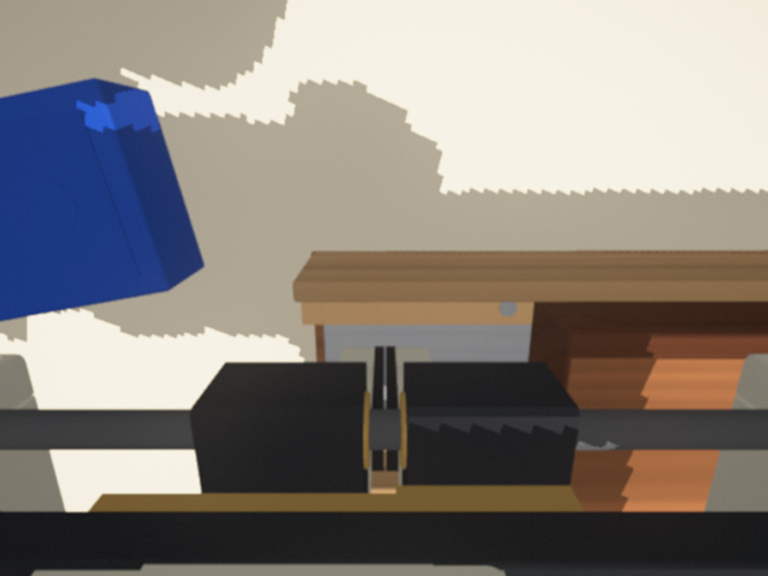

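apply_moves(deltas="0 -0.1 0.1 0; 0 0 0.1 0; 0 0 0.03 0; 0.5 0 0 0; 0.5 0 0 0; 0.5 0 0 0; 0.5 0 0 0; 0.3 0 0 0; 0.3 0 0 0; 0 0 0 0")

```text
t: 5.85
eef_pos: [0.5775, -0.1468, 0.0132]
ee_rot: [-3.142, -0.0, 1.806]
force: [0.1, 2.1, 0.6]
width: 0.0003
```

```bash
python3 look.py c scene wrist
```

```text
t 5.85 local x,y,z mm [   0.  -213.1   13.2] yawerr 0.0005873453076383761 rot [-3.14154949e+00 -3.66609210e-04  1.80567786e+00] F [0.11 2.07 0.56] w 0.0003425185498533599
```

View pics/c_wrist.png

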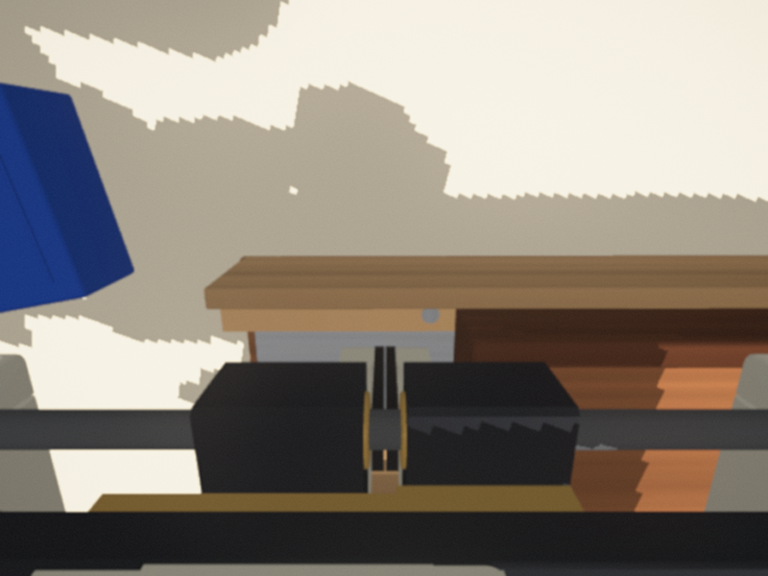

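View pics/c_scene.png

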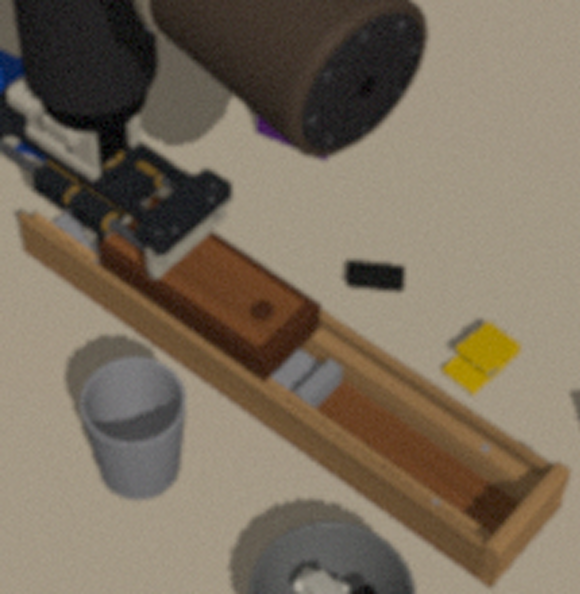

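apply_moves(deltas="0.3 0 0 0; 0.3 0 0 0; 0.3 0 0 0; 0.3 0 0 0; 0.4 0 0 0; 0.4 0 0 0; 0.4 0 0 0; 0.4 0 0 0; 0.4 0 0 0; 0.4 0 0 0")

```text
t: 7.2
eef_pos: [0.5691, -0.1126, 0.0133]
ee_rot: [-3.141, 0.0, 1.805]
force: [1.1, -4.9, 1.3]
width: 0.0007
```

```bash
python3 look.py d scene wrist
```

```text
t 7.2 local x,y,z mm [-1.000e-01 -1.778e+02  1.330e+01] yawerr 0.00038402258616465623 rot [-3.14139558e+00  4.66797576e-04  1.80547454e+00] F [ 1.08 -4.9   1.35] w 0.0007175319149037823
```

View pics/d_wrist.png

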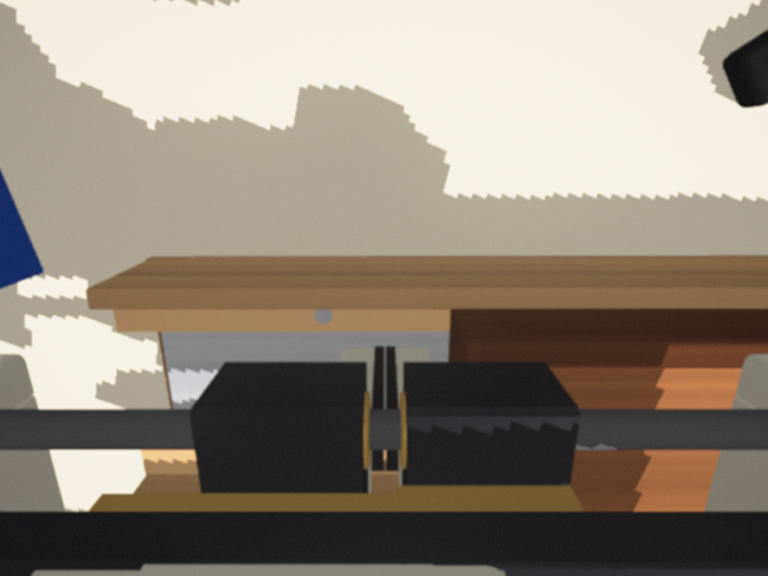

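View pics/d_scene.png

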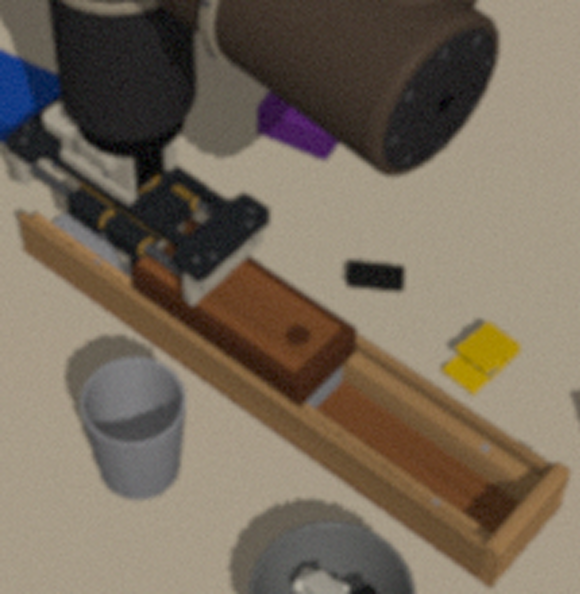

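apply_moves(deltas="0.4 0 0 0; 0.5 0 0 0; 0.5 0 0 0; 0.5 0 0 0; 0.5 0 0 0; 0.5 0 0 0; 0.5 0 0 0; 0.5 0 0 0; 0.5 0 0 0; 0.4 0 0 0")

```text
t: 8.55
eef_pos: [0.5579, -0.0658, 0.0132]
ee_rot: [-3.141, 0.0, 1.805]
force: [2.3, -5.4, 0.9]
width: 0.0007
```

```bash
python3 look.py e scene
```

```text
t 8.55 local x,y,z mm [  -0.2 -129.7   13.2] yawerr 0.0003690809190262101 rot [-3.14126043e+00  2.68800108e-04  1.80545960e+00] F [ 2.28 -5.37  0.95] w 0.000717092203883757
```

View pics/e_scene.png

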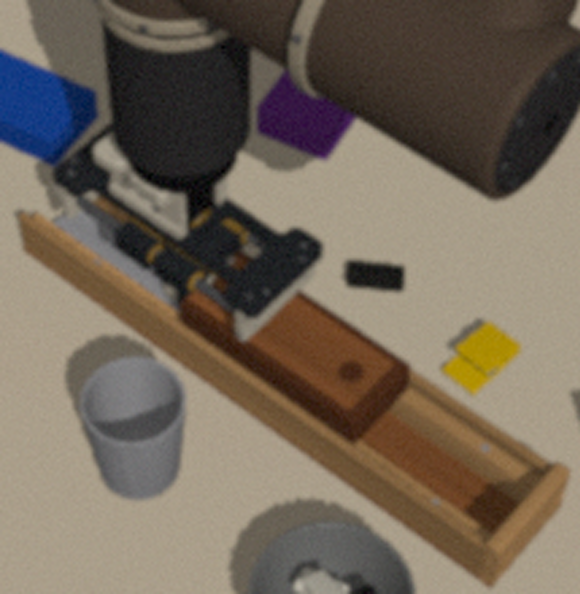

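apply_moves(deltas="0.5 0 0 0; 0.5 0 0 0; 0.5 0 0 0; 0.5 0 0 0; 0.5 0 0 0; 0.5 0 0 0; 0.5 0 0 0; 0.3 0 0 0; 0 0 0 0; -0.6 0 0 0")

```text
t: 9.85
eef_pos: [0.5506, -0.034, 0.0133]
ee_rot: [3.141, -0.001, 1.806]
force: [-0.2, 1.2, 1.8]
width: 0.0006
```

```bash
python3 look.py f scene wrist
```

```text
t 9.85 local x,y,z mm [  0.1 -97.1  13.3] yawerr 0.0009365086507906462 rot [ 3.14130624e+00 -5.62649048e-04  1.80602703e+00] F [-0.24  1.17  1.84] w 0.0005627030508720542
```

View pics/f_wrist.png

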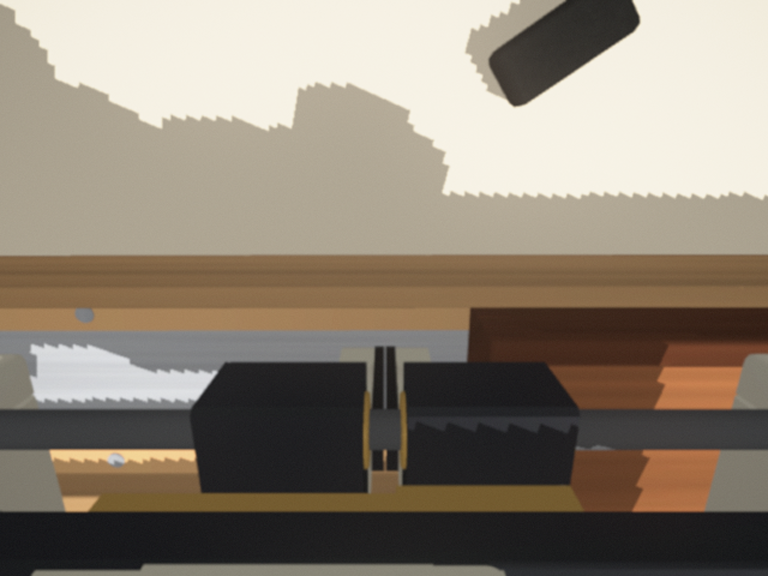

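View pics/f_scene.png

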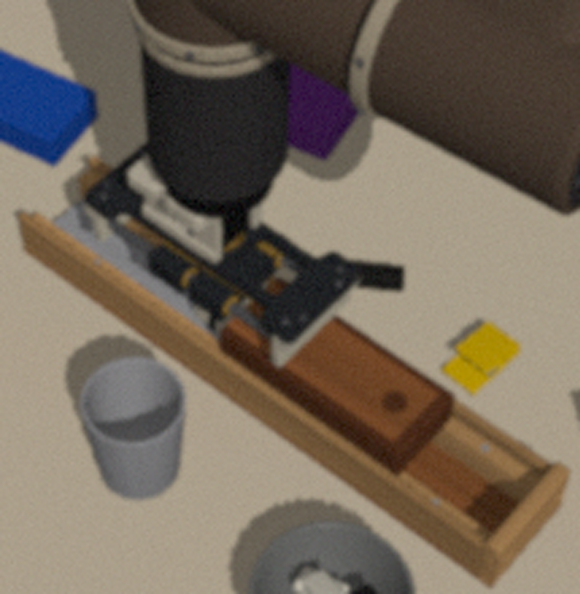

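apply_moves(deltas="0 0 -0.8 0; 0 0 -1.2 0; 0 0 -1.2 0; 0 0 0 0; 0 0 0 0")

```text
t: 10.58
eef_pos: [0.5505, -0.0344, 0.0454]
ee_rot: [3.141, -0.0, 1.805]
force: [-0.4, 0.4, -0.5]
width: 0.0007
```

```bash
python3 look.py g scene wrist
python3 - <<'E'
from h import *
from station import viewer
f=viewer.grab_frame("wrist");np.savez("w.npz",K=f["camera_matrix"],M=f["cam_to_world"])
E
```

```text
t 10.575 local x,y,z mm [ -0.1 -97.5  45.4] yawerr 0.0003736953533188814 rot [ 3.14137154e+00 -1.45882419e-04  1.80546421e+00] F [-0.43  0.44 -0.49] w 0.000672208749384881
```

View pics/g_wrist.png

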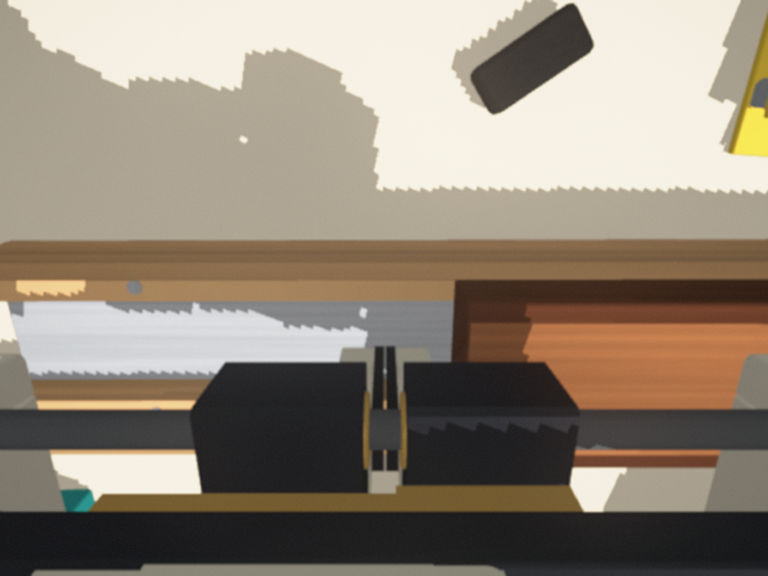

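View pics/g_scene.png

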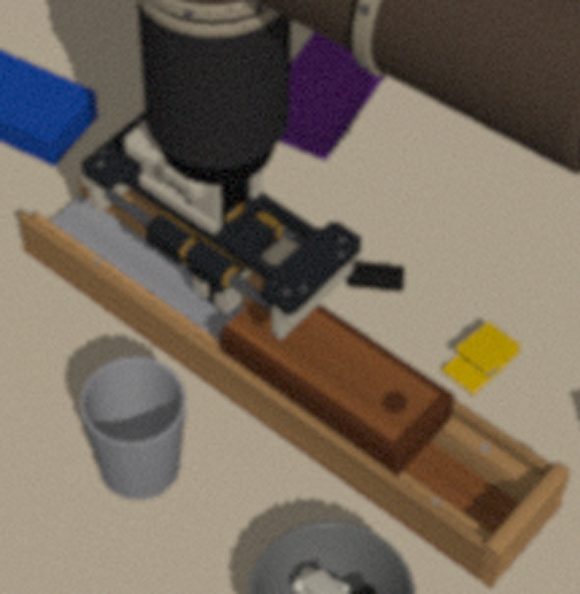

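```bash
cat > wl.py <<'E'
from h import *
p=[0.52798572,0.06042752,0.23429419]
def wl(K,M,u,z):
    d=np.linalg.solve(K,[u[0],u[1],1]); d=M[:3,:3]@np.array([d[0],-d[1],-d[2]]); o=M[:3,3]; P=o+d*(z-o[2])/d[2]
    c,s=np.cos(p[2]),np.sin(p[2]); d=P[:2]-p[:2]; return np.round(np.array([c*d[0]+s*d[1],-s*d[0]+c*d[1]])*1000,1)
E
python3 - <<'E'
from wl import *
W=np.load("w.npz")
for u,z in(((453,300),.03),((453,340),.03),((470,303),.062),((470,323),.062)): print(u,wl(W["K"],W["M"],np.array(u)/1.2,z))
E
```

```text
(453, 300) [-23.5 -70.6]
(453, 340) [ -5.9 -69.7]
(470, 303) [-33.4 -70.1]
(470, 323) [-26.3 -69.6]
```

apply_moves(deltas="0.4 0 0 0; 0.4 0 0 0; 0.5 0 0 0; 0.5 0 0 0; 0.5 0 0 0; 0.5 0 0 0; 0.5 0 0 0; 0.5 0 0 0; 0.5 0 0 0; 0.5 0 0 0")

```text
t: 11.98
eef_pos: [0.5393, 0.0126, 0.0453]
ee_rot: [-3.142, -0.0, 1.806]
force: [0.9, -3.3, -0.7]
width: 0.0002
```

apply_moves(deltas="0.5 0 0 0; 0.5 0 0 0; 0.4 0 0 0; 0.4 0 0 0; 0.4 0 0 0; 0 0 0 0")

```text
t: 12.72
eef_pos: [0.5344, 0.0342, 0.0454]
ee_rot: [3.141, -0.0, 1.806]
force: [0.6, 0.2, -0.1]
width: 0.0007
```

```bash
python3 look.py h scene wrist
python3 - <<'E'
from h import *
from station import viewer
f=viewer.grab_frame("wrist");np.savez("w.npz",K=f["camera_matrix"],M=f["cam_to_world"])
E
```

```text
t 12.725 local x,y,z mm [  0.2 -27.   45.4] yawerr 0.000728988945556841 rot [ 3.14104553e+00 -4.56854813e-04  1.80581951e+00] F [ 0.62  0.16 -0.14] w 0.0006508275583243099
```

View pics/h_wrist.png

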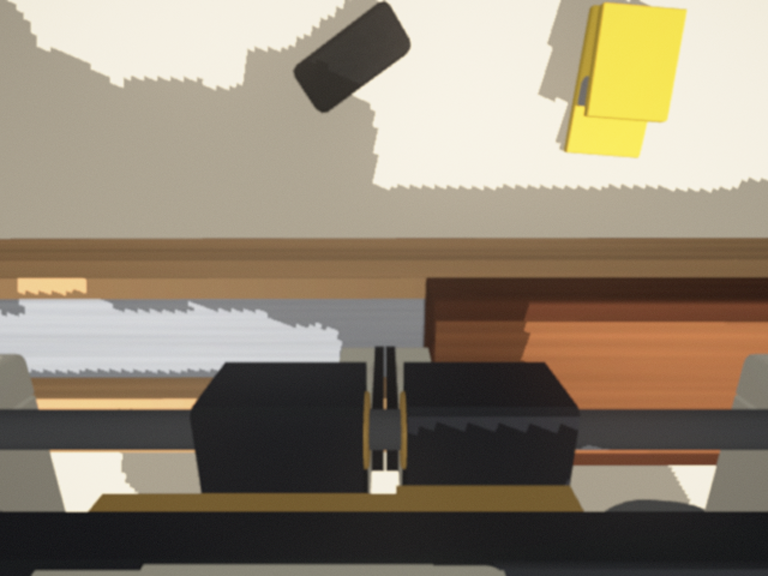

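View pics/h_scene.png

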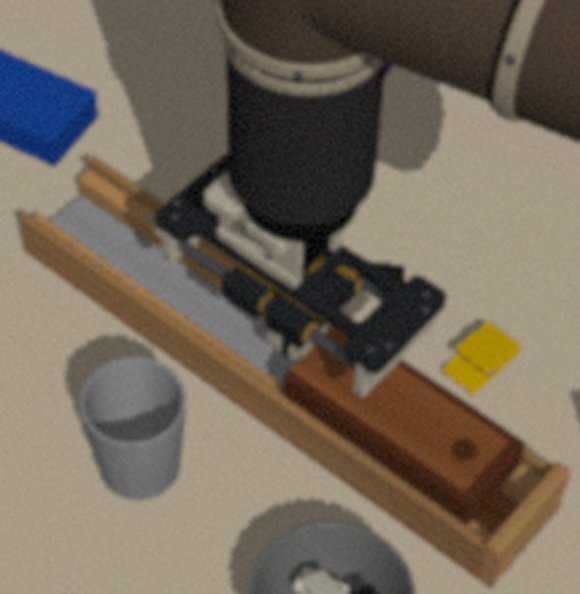

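Run:
```python
from wl import *
W=np.load("w.npz")
for u,z in(((425,300),.03),((425,340),.03),((436,303),.062),((436,323),.062)): print(u,wl(W["K"],W["M"],np.array(u)/1.2,z))
```

```text
(425, 300) [-22.6 -11.5]
(425, 340) [ -5. -11.]
(436, 303) [-32.6 -10.9]
(436, 323) [-25.4 -10.6]
```

apply_moves(deltas="0.3 0 0 0; 0.3 0 0 0; 0.3 0 0 0; 0.2 0 0 0; 0.2 0 0 0; 0.2 0 0 0; 0 0 0 0; 0 0 0 0")

```text
t: 13.88
eef_pos: [0.5308, 0.0481, 0.0454]
ee_rot: [3.142, 0.0, 1.806]
force: [-0.2, -3.9, 2.2]
width: 0.0004
```

```bash
python3 look.py i scene wrist
python3 - <<'E'
from h import *
from station import viewer
f=viewer.grab_frame("wrist");np.savez("w.npz",K=f["camera_matrix"],M=f["cam_to_world"])
E
```

```text
t 13.875 local x,y,z mm [ -0.1 -12.6  45.4] yawerr 0.0004692983097007719 rot [3.14157383e+00 6.52958771e-05 1.80555982e+00] F [-0.24 -3.93  2.23] w 0.0004117078217928269
```

View pics/i_wrist.png

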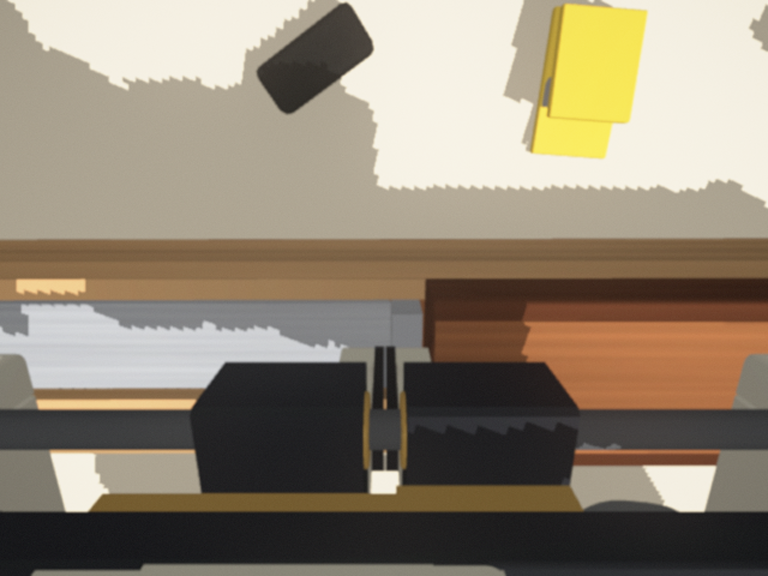

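View pics/i_scene.png

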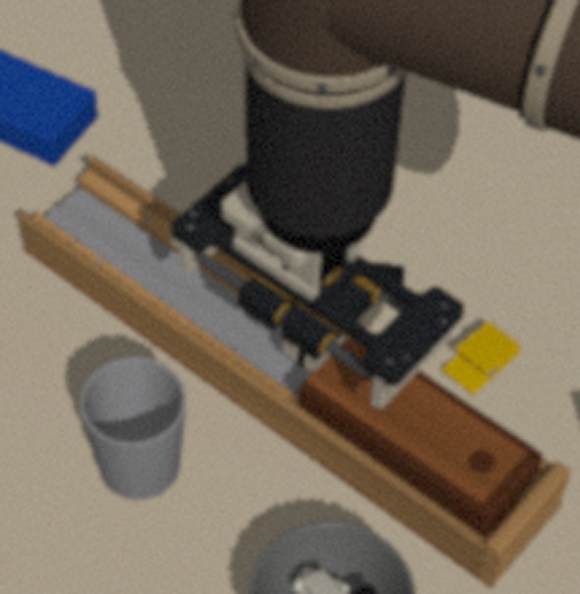

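Run:
```python
from wl import *
import cv2
W=np.load("w.npz")
for u,z in(((426,290),.03),((436,303),.062),((390,325),.039),((422,325),.039),((390,325),.03),((422,325),.03)): print(u,z,wl(W["K"],W["M"],np.array(u)/1.2,z))
im=cv2.imread("pics/i_wrist.png")[240:380,320:480];cv2.imwrite("pics/i_c.png",cv2.resize(im,None,fx=4.5,fy=4,interpolation=cv2.INTER_CUBIC))
```

```text
(426, 290) 0.03 [-27.3   3.3]
(436, 303) 0.062 [-33.    3.6]
(390, 325) 0.039 [-15.8 -11.2]
(422, 325) 0.039 [-15.8   1.3]
(390, 325) 0.03 [-12.2 -11.1]
(422, 325) 0.03 [-12.2   2.1]
```

View pics/i_c.png

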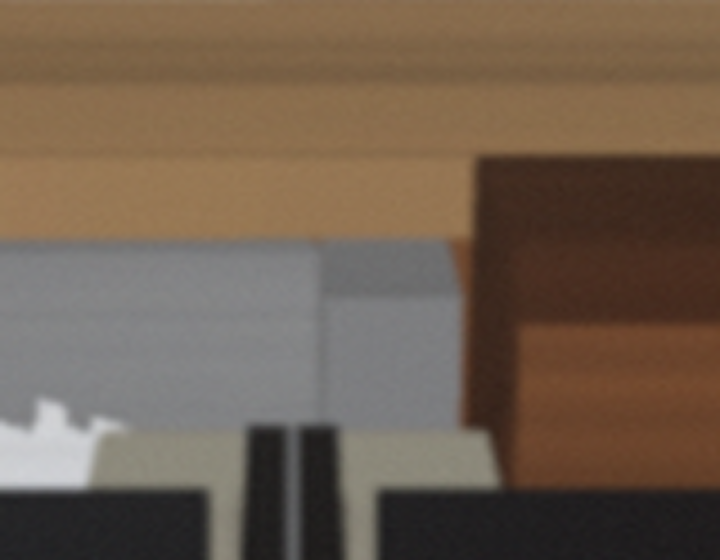

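apply_moves(deltas="0.1 0 0 0; 0.1 0 0 0; 0 0 0 0; -0.5 0 0 0; -1 0 0 0; 0 0 -2 0; 0 0 -4 0; 0 0 -5 0; 0 0 -5 0")

```text
t: 15.15
eef_pos: [0.5337, 0.0352, 0.2066]
ee_rot: [-3.141, -0.0, 1.805]
force: [1.3, 1.0, -1.3]
width: 0.0005
```

apply_moves(deltas="-4 -3 -1 0; -5 -5 0 0; -5 -5 0 0; -5 -5 0 0; -5 -5 0 0; -5 -5 0 0; -5 -5 0 0; -5 -5 0 0; 0 0 0 0; 0 0 0 0")

```text
t: 16.4
eef_pos: [0.2846, -0.3833, 0.215]
ee_rot: [3.142, -0.001, 1.804]
force: [0.3, 1.4, 1.1]
width: 0.0003
```

```bash
python3 look.py j scene top
```

```text
t 16.4 local x,y,z mm [-339.8 -375.1  215. ] yawerr -0.0014261118773966075 rot [ 3.14152218e+00 -6.02656216e-04  1.80366440e+00] F [0.33 1.37 1.15] w 0.000343895878365564
```

View pics/j_scene.png

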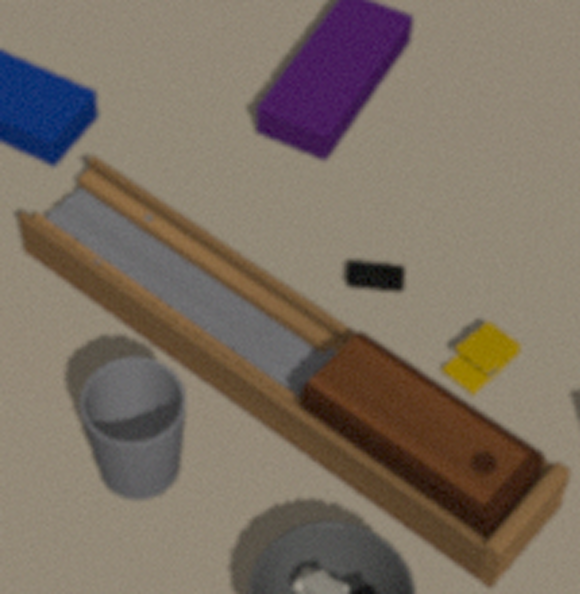

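View pics/j_top.png

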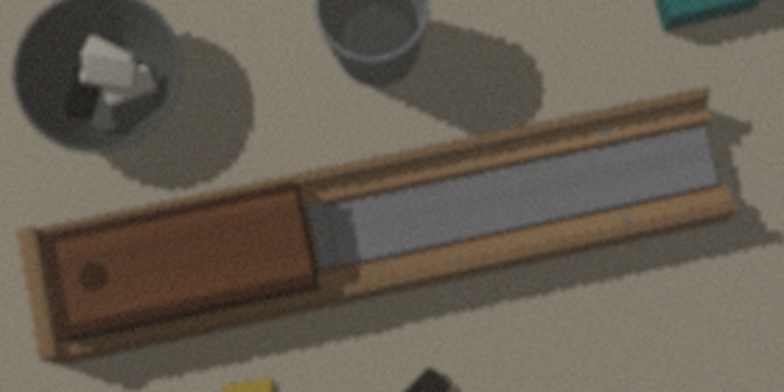

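Run:
```python
import cv2,numpy as np
a=cv2.imread("pics/j_scene.png")[310:430,260:400];a=np.clip(a.astype(float)*2,0,255).astype('uint8')
t=cv2.imread("pics/j_top.png")[170:310,260:420];t=np.clip(t.astype(float)*2,0,255).astype('uint8')
cv2.imwrite("pics/jz.png",np.hstack([cv2.resize(a,(390,400),interpolation=2),cv2.resize(t,(400,400),interpolation=2)]))
```

```text
(no output)
```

View pics/jz.png

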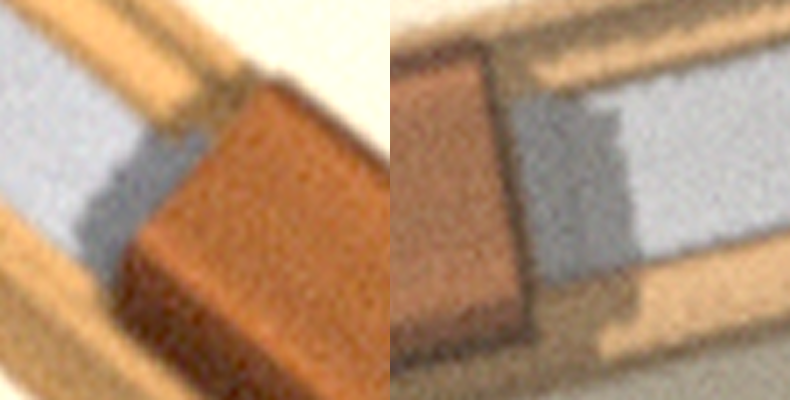

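Run:
```python
from wl import *
W=np.load("w.npz")
for z in(.030,.034,.039): print(z,wl(W["K"],W["M"],np.array((405,313.7))/1.2,z))
print(wl(W["K"],W["M"],np.array((380,300))/1.2,.026))
from station import job,readout
print(job.job_done())
```

```text
0.03 [-17.1  -5. ]
0.034 [-18.7  -5.2]
0.039 [-20.5  -5.4]
[-21.7 -15.2]
the job is handed in; nothing more can be done
None
```

I parked the brown case in the far half of the dock and handed the job in at about 16.4 s of the 42 s allowed.

**What I did:** With the gripper shut and its jaw axis along the channel, I pressed the bare strip about 12.8 mm down. Keeping it down, I pushed the case over the nose until its rear was about 70 mm short of the nose. I backed off, raised the tip to 45 mm above the desk, and pushed the case the rest of the way. Then I nudged it 2 mm more, backed off, rose and retreated.

**Last checks:**
- **Case past the nose:** the close wrist view before that last nudge put the case's rear at local y of about +3.4 mm, with roughly 2 mm of visible gap to the nose.
- **Catch up:** in the same view the nose's side face showed above the runners. Its edge matched a height of about 39 mm, which is fully up.
- **Afterwards:** the final scene and top views show the case lying flat inside the channel. The cup, clip, eraser and visible part of the bowl look unmoved by eye; I didn't measure them. The hand is well clear, and the reported forces stayed at or below about 6 N.

**Not confirmed:** in the last far views the nose lies in the case's shadow, so they show neither that it stayed up nor that the case moved in the final nudge. The early outline fit of the case was a few pixels off, so I took its rear position from the wrist camera instead.

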